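# Refit the knob of the vibrating plate and hold it down

### The arm

A 6-joint arm with a two-finger parallel gripper is mounted at the origin on a cart in front of the work surface, level with it; the furniture and walls round the work are solid. World frame = base frame: x ahead of the robot, y to its left, z up, the work surface at z = 0. Lengths are in m, angles in rad, forces in N, time in s.
With the tool pointing down it reaches from about 0.4 to 0.825 m from the base axis. Payload 7 kg.
Tool frame: the origin (TCP) lies on the mounting face of the last link; the fingertips stand 178 mm ahead of it and the grasp point (between the pads) lies 159 mm ahead of it; z points along the fingers, y is the direction in which the jaws open and shut (so a half turn about z gives the same grasp; the last joint's range is limited). The gripper opens to 88 mm and grips with 3 to 60 N. Pads are 19 mm wide; open, the fingers measure 130 mm over their backs; the gripper's body (78 mm by 193 mm) begins 47 mm behind the grasp point.
Start: joints at [-1.056, 0.359, 0.012, 0, -1.224, -0.288], TCP at [0.152, -0.658, 0.405] pointing down, gripper open.
Joint ranges: [-3.07, 3.07], [-1.43, 2.12], [-1.02, 1.25], [-3.03, 1.67], [-3.05, -0], [-3.03, 3.03]. Speed limits (rad/s): [2.39, 2.39, 3.01, 3.14, 3.14, 3.14].

### API

Orientations are given as [roll, pitch, yaw] about the fixed x, y, z axes, in that order (R = Rz(yaw) Ry(pitch) Rx(roll)).
In Python, from station import * gives the robot as it stands.
- The arm moves only by the tool arm_command, never from a script. Its argument "targets" is a list of rows, each a list of 3 entries, a list of its own where there are three numbers: the turn, a rotation vector about the world's x, y, z in rad, then the shift along the world's x, y, z in mm, then the closure, from 0 (fully open) to 1 (shut). In form: [[[wx, wy, wz], [tx, ty, tz], fingers], ...]. A call has 1 to 8 rows; each row shifts and turns the commanded pose from where the row before left it; what a row does not reach is not made up. A row lasts 1/10 s, in which the tool goes at most 50 mm and 8.59 degrees, less where a joint would pass 70% of its speed; a pose out of reach is approached as far as the arm can. A call with a gripper value outside its range is refused whole. The fingers move at their own pace and stop on an object; "squeeze" is the grip in N (left out, the last holds). Time passes only in rows, so rows that do not move let the fingers close. It gives the time, the measured TCP pose, the force and the opening at its end, in the units of the state.
- get_state(): the state, without advancing time (a new reading comes with each control period).
- grab_frame(name): name is "scene" or "top" or "wrist"; returns (picture, depth): 420x560x3 uint8, red, green, blue; 420x560 float32, m along the optical axis (not along the pixel's ray), 0 where there is no reading.
- camera_params(name): a dict with "mtx" (3x3 intrinsics, pixels), "eye" and "orientation" of the camera in the world. Camera axes: x right, y down, z forward; pixel columns grow to the right and rows downward; lengths in m; the calibration is good to about 2 mm. A picture is of the moment at which its call begins: read the wrist's pose just before it. camera_params takes no time and is no camera call; for the wrist camera it gives the pose at the moment of the call.
- job_done(): hands the job in, once; it reports no verdict.
The state is a dict: "t": time; "q": joint angles; "qd": joint speeds; "joint_efforts": joint torques, N m; "eef_pos": TCP position; "ee_rot": TCP orientation; "force": force on the tool from outside, world axes, zero at the start; "moment": the same for the moment, N m; "width": finger opening in m.
Only numpy, scipy, OpenCV 4.12 (cv2) and the standard library are available. Lean on these libraries where they do the work, as an engineer would, in place of code of your own. Each camera call takes 0.05 s, during which the arm holds its last target.

### The job

Get the bubbles out of the jar of glaze with the black lid: first stand it upright on the rubber top of the vibrating plate, midway between the two buffer posts, and let go of it. Then pick up the black knob that has come off the control box, turn it so that its key-flat matches the flat of the D-shaft, push it fully home on the shaft and press the sprung shaft well down with it. It is a hold-to-run control, so finish while still holding the knob pressed down; leave the white-lidded jar, the timer and the blue tile where they are.

Things in the scene. Friction and masses are not known exactly. Their poses are not given: they have to be found in the camera images.
- jar_black: The jar to be shaken: white round glaze jar with a black screw lid, 62 mm across, 105 mm high, 0.3 kg (may vary by a quarter). Origin at the centre of its underside, z up. The only loose jar with a black lid.
- shaker: The vibrating plate, fixed: grey base, rubber-topped plate 120 mm (x) by 184 mm (y), rubber 30 mm above the work surface. Two black rubber buffer posts, 16 mm across, stand at y = +78 and -78 mm (x = 0) and end 64 mm above the work surface. Origin under its centre on the work surface.
- plate_mid (a point): Point on the rubber top midway between the two buffer posts, 30 mm above the work surface; its y axis points along the line of the posts.
- knob: Loose black knob, 40 g, on its underside; origin there, on the bore axis. Skirt 44 mm across, 16 mm high; on top a bar grip 12 mm wide (y), 40 mm long (x), 16 to 38 mm above the underside: pinch it across. Blind D-bore 14 mm deep in the underside, 17.6 mm across, its flat 4.3 mm from the axis on the +x side; a white pointer line on the bar's top and end marks that side.
- knob_pointer (a point): Pointer end of the knob's bar, 20 mm along the knob's +x from its axis and 20 mm above its underside.
- control_box: Blue control box with a dark metal panel on top, fixed: 100 mm (x) by 90 mm (y), panel 50 mm above the work surface. The D-shaft stands upright at its centre; a long white mark on the panel shows which way the shaft's flat faces (the box's +x). Origin under its centre on the work surface. Keep clear of the wire rack behind (x over 0.67) and the open drawer at the right.
- shaft_tip (a point): Centre of the tip of the steel D-shaft, 74 mm above the work surface when not pressed; z up, x to the side of the flat. Shaft 16 mm across, flat 3.5 mm from the axis, top 2.5 mm tapered; it does not turn. The knob fits only with its flat facing the same way, within about 0.2 rad. With the knob fully home the tip is 14 mm above the knob's underside.
- shaft (a joint): Downward travel of the sprung shaft in m: 0 = up, 0.005 = pressed to the stop. It begins to move at about 4 N and takes 8 N at the stop; it springs up when not pressed. It counts as pressed well down from 0.003.
- jar_white: Bystander: white round glaze jar with a white lid, 62 mm across, 98 mm high; origin under its centre.
- kiln_timer: Bystander: white wind-up timer, 62 x 68 x 62 mm; origin under its centre.
- blue_tile: Bystander: round dark blue test tile, 44 mm across, 8 mm thick; origin under its centre.
Not all that is in view belongs to the job. Of the things that look like the knob, take the one that is farthest from the robot's base at the start.

How it is judged:
By the outcome, as a careful person would: the job done as asked, in the order asked, and still so for the second after the job is handed in, while the arm keeps its last pose, push and grip.
It also fails if it takes over 58 s, if anything falls off the work surface, if the arm or the gripper's body presses on something with over 40 N, if the wrist force passes 120 N, or if a joint passes its speed limit or range.

## Working session

There is one attempt and no reset: what is moved stays moved. The work goes in short steps, Python scripts to look and compute and a tool call to move; the robot and the scene stay as the last step left them, time stands still between calls to the robot, and variables do not carry over. Pictures are saved under pics/ and viewed, and the job is handed in when it is done.

Besides the shell and the picture viewer there is one more tool, called after ">>>" as a command line: name --argument value ..., lists and objects as JSON in quotes. arm_command: Moves the arm, as the interface text tells. Its arguments: {"type":"object","properties":{"targets":{"type":"array"},"squeeze":{"type":"number"}},"required":["targets"]}

```bash
mkdir -p pics; ls
python3 - <<'E'
from station import *
import cv2,numpy as np
s=get_state();print(s)
for n in("scene","top","wrist"):
    p=camera_params(n);print(n,p)
    im,d=grab_frame(n);np.savez(f"pics/{n}0.npz",im=im,d=d)
    cv2.imwrite(f"pics/{n}0.png",im[:,:,::-1])
E
```

```text
pics
{'t': 0.0, 'q': array([-1.05590154e+00,  3.59355491e-01,  1.10502200e-02, -3.38597999e-04,
       -1.22409902e+00, -2.88146848e-01]), 'qd': array([-1.48721320e-03, -1.03744791e-04,  3.84535362e-05, -1.30072125e-03,
        2.40876279e-03,  1.83314626e-03]), 'joint_efforts': array([-2.16271983e-04, -5.82713413e+01,  2.93057799e+01,  6.99729100e+00,
        6.75010946e-03, -1.94868935e-04]), 'eef_pos': array([ 0.15172605, -0.65751787,  0.40374107]), 'ee_rot': array([ 3.13996052e+00, -1.51805194e-04, -2.91495990e+00]), 'force': array([-0.40288971, -0.4266011 ,  0.02813692]), 'moment': array([0.00117643, 0.02485159, 0.00549973]), 'width': 0.0875613201085772}
scene {'mtx': array([[379.86354151,   0.        , 275.27273408],
       [  0.        , 379.86354151, 211.84839858],
       [  0.        ,   0.        ,   1.        ]]), 'eye': array([-0.07536173, -0.51219354,  0.72728154]), 'orientation': array([-2.29440194, -0.01816592, -0.81429509])}
top {'mtx': array([[466.93846335,   0.        , 286.72403586],
       [  0.        , 466.93846335, 208.68724977],
       [  0.        ,   0.        ,   1.        ]]), 'eye': array([0.40182193, 0.00388935, 1.21212988]), 'orientation': array([-3.04978932,  0.01703764, -1.58565502])}
wrist {'mtx': array([[359.70906455,   0.        , 280.86487755],
       [  0.        , 359.70906455, 210.42828445],
       [  0.        ,   0.        ,   1.        ]]), 'eye': array([ 0.08037547, -0.67376996,  0.3825851 ]), 'orientation': array([ 2.86826453e+00, -2.50048152e-03,  1.79595447e+00])}
```

View pics/scene0.png

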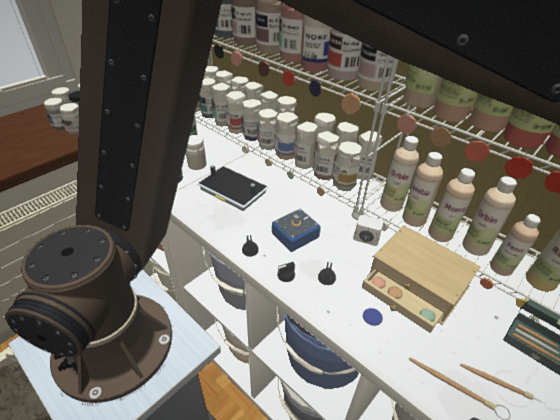

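View pics/top0.png

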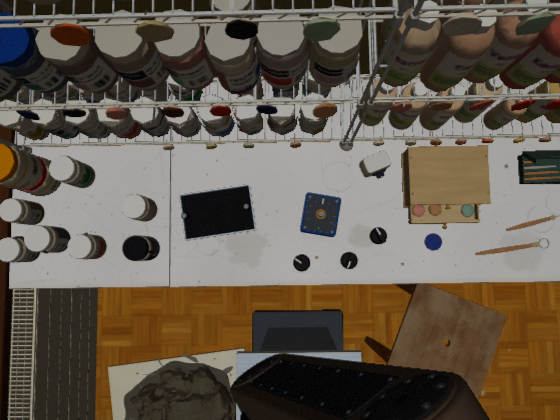

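View pics/wrist0.png

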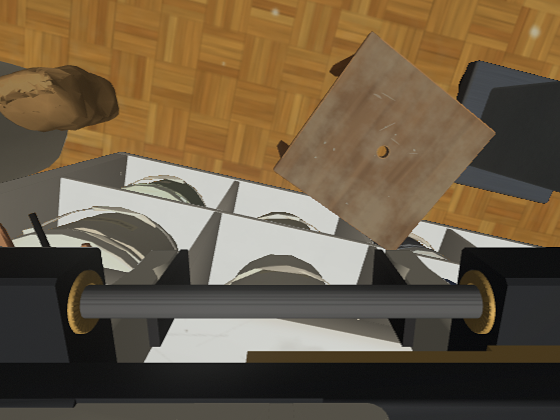

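The top view shows: black-lidded jar about (141,248), shaker (218,212), control box (320,213), and three knob-like things at (302,262), (349,260) and (378,235). Next I'll measure them.

```bash
cat > h.py <<'E'
import numpy as np,cv2
from scipy.spatial.transform import Rotation as R
def ray(p,u,v):
    d=np.linalg.inv(p["mtx"])@np.array([u,v,1.]); M=R.from_euler("xyz",p["orientation"]).as_matrix()
    return np.array(p["eye"]),M@d
def onplane(p,u,v,z):
    e,d=ray(p,u,v);return e+d*(z-e[2])/d[2]
def proj(p,X):
    M=R.from_euler("xyz",p["orientation"]).as_matrix();c=M.T@(np.array(X)-p["eye"]);q=p["mtx"]@c;return q[:2]/q[2]
def cloud(p,d):
    v,u=np.indices(d.shape);K=p["mtx"];M=R.from_euler("xyz",p["orientation"]).as_matrix()
    c=np.stack([(u-K[0,2])/K[0,0]*d,(v-K[1,2])/K[1,1]*d,d],-1);return c@M.T+p["eye"]
E
python3 - <<'E'
from station import *
from h import *
p=camera_params("top");z=np.load("pics/top0.npz");C=cloud(p,z["d"])
for n,u,v in[("jarB",141,248),("jarW",140,207),("plate",218,212),("box",330,220),("k1",302,262),("k2",349,260),("k3",378,235),("tile",433,242),("surf",280,240),("timer",375,165)]:
    print(n,C[v,u].round(4))
a=z["im"][:,:,::-1]
cv2.imwrite("pics/topa.png",cv2.resize(a[180:290,100:260],None,fx=5,fy=5,interpolation=cv2.INTER_CUBIC))
cv2.imwrite("pics/topb.png",cv2.resize(a[180:290,280:440],None,fx=5,fy=5,interpolation=cv2.INTER_CUBIC))
E
```

```text
jarB [0.4159 0.3679 0.108 ]
jarW [0.5148 0.3757 0.0957]
plate [0.5051 0.1972 0.0324]
box [ 0.4791 -0.0854  0.0485]
k1 [ 0.3758 -0.0139  0.0359]
k2 [ 0.3791 -0.1313  0.0364]
k3 [ 0.4403 -0.2055  0.0367]
tile [ 0.4212 -0.3501  0.0088]
surf [ 0.4325  0.0415 -0.0006]
timer [ 0.6139 -0.1997  0.0596]
```

View pics/topa.png

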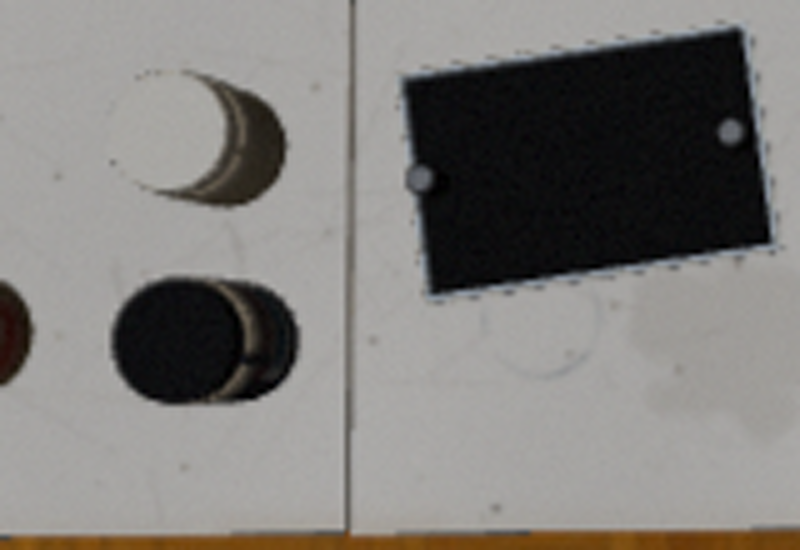

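View pics/topb.png

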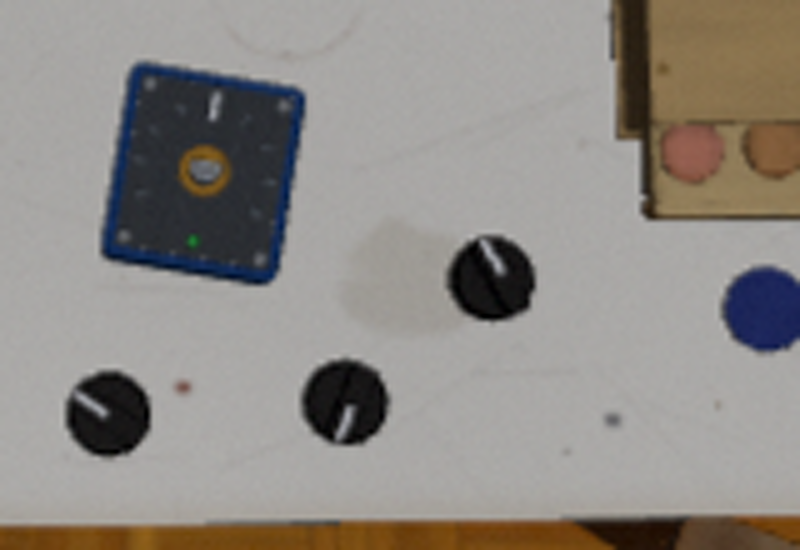

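Run:
```python
from station import *
from h import *
p=camera_params("top");z=np.load("pics/top0.npz");C=cloud(p,z["d"]);im=z["im"].astype(int)
H=C[...,2]
# jar lid
def comp(m,u,v):
    n,l,st,ce=cv2.connectedComponentsWithStats(m.astype(np.uint8));k=l[v,u];return l==k
for n,u,v,h in[("jarB",138,248,.105),("jarW",135,207,.098)]:
    m=comp((H>h-.02)&(H<h+.02),u,v)
    (cx,cy),r=cv2.minEnclosingCircle(np.argwhere(m)[:,::-1].astype(np.float32))
    vv,uu=np.nonzero(m);print(n,m.sum(),cx,cy,r,onplane(p,cx,cy,h).round(4),onplane(p,uu.mean(),vv.mean(),h).round(4))
# obstacles near jars
sel=(C[...,0]>.25)&(C[...,0]<.65)&(C[...,1]>.25)&(C[...,1]<.8)&(H>.02)
ys=np.arange(.25,.8,.03)
for x in np.arange(.33,.6,.03):
    print(round(x,2),[int(1000*H[sel&(abs(C[...,0]-x)<.015)&(abs(C[...,1]-y)<.015)].max(initial=0)) for y in ys])
# posts
g=im.sum(2)
for u,v in[(184,216),(246,206)]:
    w=np.zeros_like(g,bool);w[v-5:v+6,u-5:u+6]=1
    m=w&(H>.05);vv,uu=np.nonzero(m);print("post",m.sum(),uu.mean(),vv.mean(),onplane(p,uu.mean(),vv.mean(),.064).round(4))
# plate
m=comp((H>.02)&(H<.045),218,212)
c=max(cv2.findContours(m.astype(np.uint8),cv2.RETR_EXTERNAL,cv2.CHAIN_APPROX_NONE)[0],key=cv2.contourArea)
W=np.array([onplane(p,*q[0],.03)[:2] for q in c],np.float32);print("plate",cv2.minAreaRect(W))
# box
m=comp((H>.04)&(H<.06)&(C[...,0]>.4),330,220)
c=max(cv2.findContours(m.astype(np.uint8),cv2.RETR_EXTERNAL,cv2.CHAIN_APPROX_NONE)[0],key=cv2.contourArea)
W=np.array([onplane(p,*q[0],.05)[:2] for q in c],np.float32);print("box",cv2.minAreaRect(W))
# mark and knob pointers
for n,u,v,h,t in[("mark",323,201,.05,400),("k3",378,231,.038,250),("k1",298,260,.038,250),("k2",349,264,.038,250)]:
    w=np.zeros_like(g,bool);w[v-6:v+7,u-6:u+7]=1
    m=w&(g>t); 
    if n!="mark": m&=(H>.015)
    vv,uu=np.nonzero(m);P=np.array([onplane(p,a,b,h)[:2] for a,b in zip(uu,vv)])
    c0=P.mean(0);V=np.linalg.svd(P-c0)[2][0];print(n,m.sum(),c0.round(4),V.round(3))
for n,u,v in[("k3",378,236)]:
    w=np.zeros_like(g,bool);w[v-14:v+15,u-14:u+15]=1
    m=w&(H>.008)
    q=np.argwhere(m)[:,::-1];(cx,cy),r=cv2.minEnclosingCircle(q.astype(np.float32));print(n,cx,cy,r,q.mean(0),onplane(p,*q.mean(0),.016),onplane(p,cx,cy,.016))
w=np.zeros_like(g,bool);w[205:222,312:330]=1
m=w&(H>.065);vv,uu=np.nonzero(m);print("shaft",m.sum(),onplane(p,uu.mean(),vv.mean(),.074))
```

```text
jarB 543 135.60203552246094 248.5408172607422 13.837418556213379 [0.4149 0.3817 0.105 ] [0.4169 0.3829 0.105 ]
jarW 521 134.14788818359375 206.35916137695312 13.357962608337402 [0.5164 0.3891 0.098 ] [0.5173 0.3899 0.098 ]
0.33 [0, 0, 0, 0, 0, 0, 0, 0, 0, 0, 0, 0, 0, 0, 0, 0, 0, 0, 0]
0.36 [0, 0, 0, 0, 0, 0, 0, 0, 0, 0, 0, 0, 0, 0, 0, 0, 0, 0, 0]
0.39 [0, 0, 0, 0, 108, 108, 0, 0, 92, 94, 93, 0, 0, 0, 101, 98, 91, 0, 0]
0.42 [0, 0, 0, 82, 111, 108, 101, 0, 95, 95, 94, 106, 107, 108, 99, 99, 92, 0, 0]
0.45 [33, 34, 0, 0, 109, 108, 0, 0, 94, 95, 95, 110, 107, 110, 97, 100, 93, 0, 0]
0.48 [36, 67, 0, 0, 100, 101, 0, 0, 0, 0, 0, 0, 106, 106, 105, 108, 0, 0, 0]
0.51 [34, 66, 25, 0, 101, 100, 100, 0, 0, 0, 0, 0, 0, 0, 108, 107, 0, 0, 0]
0.54 [35, 35, 28, 0, 100, 101, 100, 0, 0, 0, 0, 0, 0, 0, 107, 107, 0, 0, 0]
0.57 [30, 27, 0, 0, 0, 0, 0, 0, 0, 0, 120, 120, 190, 213, 191, 0, 0, 0, 0]
post 36 183.97222222222223 215.47222222222223 [0.4951 0.2765 0.064 ]
post 34 245.7941176470588 205.91176470588235 [0.5164 0.1231 0.064 ]
plate ((0.5061244964599609, 0.20030002295970917), (0.1194743886590004, 0.183207169175148), 7.699236869812012)
box ((0.4947439134120941, -0.060703348368406296), (0.08931837975978851, 0.09944072365760803), 79.31716918945312)
mark 3 [ 0.5261 -0.0672] [-0.96  0.28]
k3 15 [ 0.4503 -0.2056] [-0.866 -0.5  ]
k1 15 [ 0.3797 -0.0036] [-0.584 -0.812]
k2 14 [ 0.3692 -0.13  ] [-0.91   0.414]
k3 378.5652160644531 239.04347229003906 12.128744125366211 [378.05855856 235.32882883] [ 0.44017894 -0.20934309  0.016     ] [ 0.43070367 -0.21032072  0.016     ]
shaft 29 [ 0.49275576 -0.06088228  0.074     ]
```

Located: jar_black at about (0.4155, 0.382), plate middle at (0.506, 0.200), box at (0.4935, -0.061) with yaw about -0.187. The farthest knob is at (0.440, -0.209) with its pointer at about 30°. I'm starting towards the jar.

>>> arm_command --targets '[[[0,0,0.143],[37,26,0],0],[[0,0,0.143],[37,26,0],0],[[0,0,0.143],[37,26,0],0],[[0,0,0.143],[37,26,0],0],[[0,0,0.143],[37,26,0],0],[[0,0,0.143],[37,26,0],0],[[0,0,0.143],[37,26,0],0],[[0,0,0.143],[37,26,0],0]]'

```text
t: 0.95
eef_pos: [0.449, -0.4483, 0.4046]
ee_rot: [3.141, 0.0, -1.765]
force: [-0.1, -0.9, 0.1]
width: 0.0876
```

>>> arm_command --targets '[[[0,0,0.123],[6,49,0],0],[[0,0,0.123],[6,49,0],0],[[0,0,0.123],[6,49,0],0],[[0,0,0.123],[6,49,0],0],[[0,0,0.123],[6,49,0],0],[[0,0,0.123],[6,49,0],0],[[0,0,0.123],[6,49,0],0],[[0,0,0.123],[6,49,0],0]]'

```text
t: 1.75
eef_pos: [0.4954, -0.0558, 0.4048]
ee_rot: [-3.141, -0.0, -0.782]
force: [1.3, 0.8, -0.0]
width: 0.0874
```

>>> arm_command --targets '[[[0,0,0],[-10,48,0],0],[[0,0,0],[-10,48,0],0],[[0,0,0],[-10,48,0],0],[[0,0,0],[-10,48,0],0],[[0,0,0],[-10,48,0],0],[[0,0,0],[-10,48,0],0],[[0,0,0],[-10,48,0],0],[[0,0,0],[-5,48,0],0]]'

```text
t: 2.55
eef_pos: [0.4195, 0.3281, 0.4049]
ee_rot: [-3.141, 0.0, -0.786]
force: [1.4, 0.1, 0.6]
width: 0.0876
```

>>> arm_command --targets '[[[0,0,0],[-4,48,0],0],[[0,0,0],[0,4,0],0],[[0,0,0],[0,0,0],0]]'

```text
t: 2.85
eef_pos: [0.4163, 0.3795, 0.4038]
ee_rot: [3.14, -0.0, -0.785]
force: [-0.7, 0.4, -0.1]
width: 0.0877
```

```bash
cat > snap.py <<'E'
import sys,json
from station import *
from h import *
for a in sys.argv[1:]:
    n,o=a.split(":")
    s=get_state();p=camera_params(n);im,d=grab_frame(n)
    np.savez(f"pics/{o}.npz",im=im,d=d,mtx=p["mtx"],eye=p["eye"],orientation=p["orientation"])
    cv2.imwrite(f"pics/{o}.png",im[:,:,::-1])
    print(o,s["t"],s["eef_pos"].round(4),s["ee_rot"].round(3),"q",s["q"].round(2),"w",round(s["width"],4),"F",s["force"].round(1))
E
python3 snap.py wrist:w1 top:t1
```

```text
w1 2.85 [0.4163 0.3795 0.4038] [ 3.14  -0.    -0.785] q [ 1.09  0.18 -0.24 -0.   -1.16 -0.3 ] w 0.0877 F [-0.7  0.4 -0.1]
t1 2.9 [0.4165 0.3783 0.404 ] [ 3.14  -0.    -0.786] q [ 1.09  0.18 -0.24 -0.   -1.16 -0.3 ] w 0.0877 F [ 0.2 -0.5  0.6]
```

View pics/w1.png

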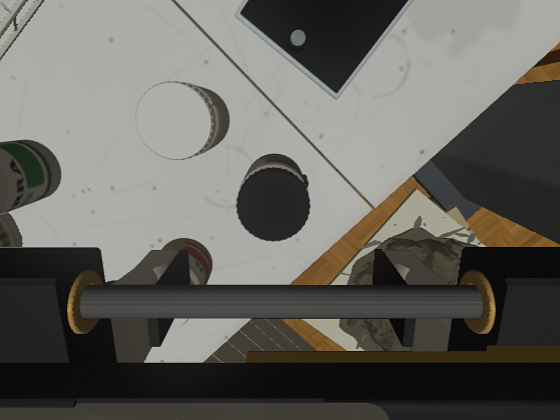

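View pics/t1.png

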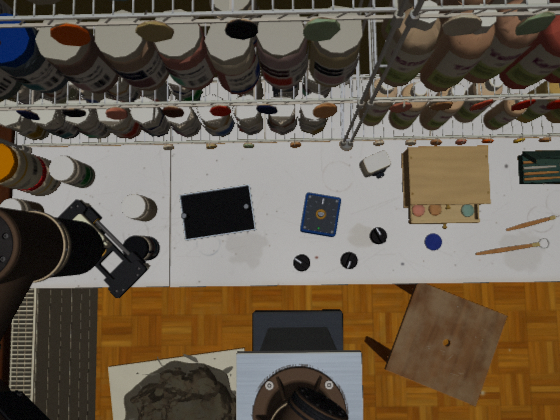

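The wrist view shows the black lid centred at about (273,204) and the white one at (177,120). I'll cast its position.

Run:
```python
from h import *
z=np.load("pics/w1.npz");C=cloud(z,z["d"]);H=C[...,2]
m=(H>.09)&(H<.12);n,l,st,ce=cv2.connectedComponentsWithStats(m.astype(np.uint8))
for u,v,h in[(273,204,.105),(170,120,.098)]:
    k=l[v,u];c=max(cv2.findContours((l==k).astype(np.uint8),cv2.RETR_EXTERNAL,cv2.CHAIN_APPROX_NONE)[0],key=cv2.contourArea)
    e=cv2.fitEllipse(c);print(st[k],e,onplane(z,*e[0],h),np.median(H[l==k]))
k=l[204,273];m=(l==k)&(z["im"].sum(2)<220)
c=max(cv2.findContours(m.astype(np.uint8),cv2.RETR_EXTERNAL,cv2.CHAIN_APPROX_NONE)[0],key=cv2.contourArea);e=cv2.fitEllipse(c);print(e,onplane(z,*e[0],.105))
```

```text
[ 235  168   75   74 4222] ((272.15753173828125, 204.6289520263672), (72.28356170654297, 72.94121551513672), 95.51948547363281) [0.42026851 0.38468319 0.105     ] 0.10335408040320138
[ 135   81   79   80 4760] ((173.48257446289062, 120.65171813964844), (74.195068359375, 80.11454772949219), 140.23565673828125) [0.51947239 0.39206508 0.098     ] 0.09567800121624903
((272.694091796875, 204.3044891357422), (71.29686737060547, 72.19380950927734), 140.0929718017578) [0.42015324 0.38419012 0.105     ]
```

>>> arm_command --targets '[[[0,0,0],[3,5,-30],0],[[0,0,0],[0,0,-40],0],[[0,0,0],[0,0,-40],0],[[0,0,0],[0,0,-30],0],[[0,0,0],[0,0,-20],0],[[0,0,0],[0,0,-10],0],[[0,0,0],[0,0,0],0.2],[[0,0,0],[0,0,0],0.6]]' --squeeze 25

```text
t: 3.75
eef_pos: [0.4202, 0.3832, 0.2358]
ee_rot: [-3.14, 0.0, -0.787]
force: [-0.4, 0.1, 0.3]
width: 0.0769
```

>>> arm_command --targets '[[[0,0,0],[0,0,0],1],[[0,0,0],[0,0,0],1],[[0,0,0],[0,0,0],1],[[0,0,0],[0,0,0],1]]'

```text
t: 4.15
eef_pos: [0.42, 0.3837, 0.2359]
ee_rot: [-3.14, 0.0, -0.786]
force: [-0.0, -0.2, 6.0]
width: 0.0606
```

>>> arm_command --targets '[[[0,0,0],[0,0,0],1],[[0,0,0],[0,0,8],1],[[0,0,0],[0,0,20],1],[[0,0,0],[0,0,30],1],[[0,0,0],[0,0,30],1],[[0,0,0],[0,0,30],1],[[0,0,0],[0,0,0],1]]'

```text
t: 4.85
eef_pos: [0.4203, 0.384, 0.3573]
ee_rot: [-3.135, 0.001, -0.786]
force: [0.2, 0.6, -3.4]
width: 0.0606
```

```bash
python3 snap.py wrist:w2
```

```text
w2 4.85 [0.4203 0.384  0.3573] [-3.135e+00  1.000e-03 -7.860e-01] q [ 1.08  0.22 -0.3   0.   -1.05 -0.3 ] w 0.0606 F [ 0.2  0.6 -3.4]
```

View pics/w2.png

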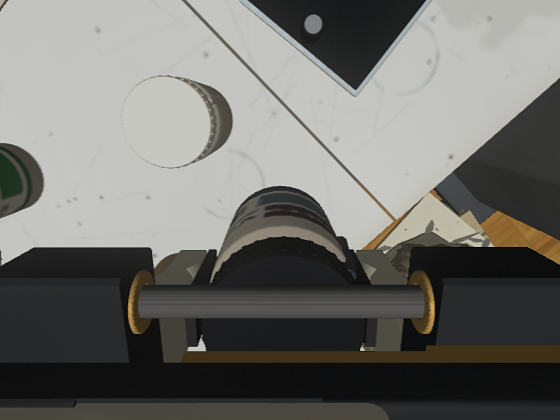

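Run:
```python
from h import *
for f in("w1","w2"):
    z=np.load(f"pics/{f}.npz");C=cloud(z,z["d"]);H=C[...,2]
    m=(H>.055)&(H<.075)&(C[...,0]>.45)&(C[...,1]<.31);m[60:]=0
    n,l,st,ce=cv2.connectedComponentsWithStats(m.astype(np.uint8))
    for k in range(1,n):
        if st[k,4]>30:print(f,st[k],onplane(z,*ce[k],.064))
```

```text
w1 [287  29  20  21 321] [0.49674899 0.28008879 0.064     ]
w2 [301  13  22  26 454] [0.4968014  0.28035133 0.064     ]
```

>>> arm_command --targets '[[[0,0,0],[10,-22,0],1],[[0,0,0],[15,-32,0],1],[[0,0,0],[15,-32,0],1],[[0,0,0],[15,-32,0],1],[[0,0,0],[15,-32,0],1],[[0,0,0],[10,-22,0],1],[[0,0,0],[6,-12,0],1],[[0,0,0],[0,0,0],1]]'

```text
t: 5.7
eef_pos: [0.5058, 0.1979, 0.3515]
ee_rot: [3.139, 0.001, -0.789]
force: [-0.3, -0.1, -3.5]
width: 0.0605
```

```bash
python3 snap.py wrist:w3 scene:s3
```

```text
w3 5.7 [0.5058 0.1979 0.3515] [ 3.139e+00  1.000e-03 -7.890e-01] q [ 0.73  0.19 -0.35 -0.   -1.03  0.05] w 0.0605 F [-0.3 -0.1 -3.5]
s3 5.75 [0.5057 0.1987 0.3517] [ 3.14e+00  1.00e-03 -7.88e-01] q [ 0.74  0.19 -0.35 -0.   -1.03  0.05] w 0.0606 F [-0.3  0.4 -3.4]
```

View pics/w3.png

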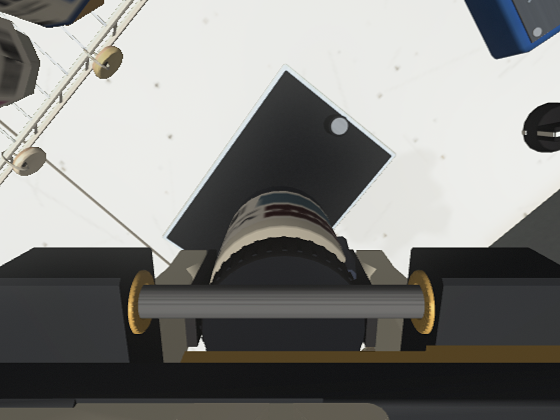

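View pics/s3.png

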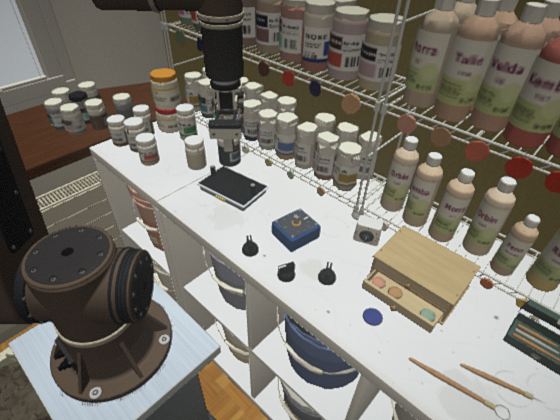

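Run:
```python
from h import *
z=np.load("pics/w3.npz");C=cloud(z,z["d"]);H=C[...,2]
m=(H>.055)&(H<.075)&(C[...,0]>.45)&(C[...,1]<.15)&(C[...,0]<.56);m[:90]=0;m[170:]=0
n,l,st,ce=cv2.connectedComponentsWithStats(m.astype(np.uint8))
for k in range(1,n):
    if st[k,4]>30:print(st[k],onplane(z,*ce[k],.064))
```

```text
[327 115  22  22 373] [0.5192559  0.12495322 0.064     ]
```

>>> arm_command --targets '[[[0,0,0],[2,3,-20],1],[[0,0,0],[0,0,-25],1],[[0,0,0],[0,0,-20],1],[[0,0,0],[0,0,-10],1],[[0,0,0],[0,0,-5],1],[[0,0,0],[0,0,-3],1],[[0,0,0],[0,0,-1],1],[[0,0,0],[0,0,0],1]]'

```text
t: 6.6
eef_pos: [0.5079, 0.2025, 0.2693]
ee_rot: [-3.141, -0.0, -0.787]
force: [0.2, -0.8, -2.5]
width: 0.0611
```

>>> arm_command --targets '[[[0,0,0],[0,0,-1],1],[[0,0,0],[0,0,-1],1],[[0,0,0],[0,0,0],1]]'

```text
t: 6.9
eef_pos: [0.5078, 0.2023, 0.2668]
ee_rot: [-3.141, 0.0, -0.787]
force: [0.7, -0.0, -4.0]
width: 0.0608
```

>>> arm_command --targets '[[[0,0,0],[0,0,-1],1],[[0,0,0],[0,0,0],1]]'

```text
t: 7.1
eef_pos: [0.5079, 0.2023, 0.266]
ee_rot: [-3.141, -0.0, -0.787]
force: [0.2, -0.4, 0.7]
width: 0.0607
```

>>> arm_command --targets '[[[0,0,0],[0,0,0],0.25],[[0,0,0],[0,0,0],0.1],[[0,0,0],[0,0,0],0],[[0,0,0],[0,0,0],0],[[0,0,0],[0,0,15],0],[[0,0,0],[0,0,35],0],[[0,0,0],[0,0,45],0],[[0,0,0],[0,0,45],0]]'

```text
t: 7.9
eef_pos: [0.5075, 0.2021, 0.407]
ee_rot: [3.141, -0.0, -0.787]
force: [1.6, 1.1, -0.7]
width: 0.0873
```

```bash
python3 snap.py wrist:w4
```

```text
w4 7.9 [0.5075 0.2021 0.407 ] [ 3.141 -0.    -0.787] q [ 0.74  0.15 -0.27  0.   -1.16  0.05] w 0.0873 F [ 1.6  1.1 -0.7]
```

View pics/w4.png

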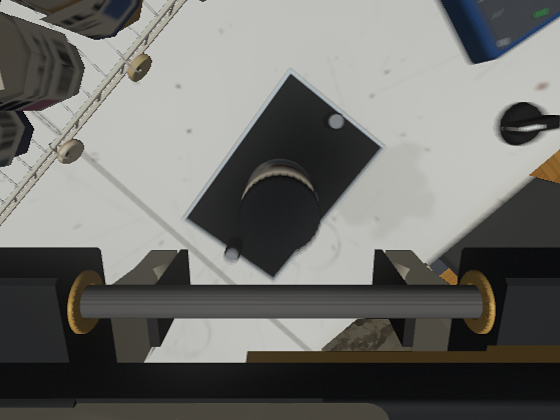

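Run:
```python
from h import *
z=np.load("pics/w4.npz");C=cloud(z,z["d"]);H=C[...,2]
m=(H>.12)&(H<.15);n,l,st,ce=cv2.connectedComponentsWithStats(m.astype(np.uint8));k=l[208,280]
c=max(cv2.findContours((l==k).astype(np.uint8),cv2.RETR_EXTERNAL,cv2.CHAIN_APPROX_NONE)[0],key=cv2.contourArea);e=cv2.fitEllipse(c);print(e,onplane(z,*e[0],.135),np.median(H[l==k]))
for u,v in((336,121),(232,253)):print(onplane(z,u,v,.064))
```

```text
((279.0772399902344, 212.93087768554688), (79.3301773071289, 79.82438659667969), 92.68341064453125) [0.50819599 0.20291439 0.135     ] 0.1333430536916313
[0.51731047 0.12382811 0.064     ]
[0.49769031 0.27815492 0.064     ]
```

>>> arm_command --targets '[[[0,0,0.145],[-7,-45,0],0],[[0,0,0.145],[-7,-45,0],0],[[0,0,0.145],[-7,-45,0],0],[[0,0,0.145],[-7,-45,0],0],[[0,0,0.145],[-7,-45,0],0],[[0,0,0.145],[-7,-45,0],0],[[0,0,0.145],[-7,-45,0],0.3],[[0,0,0.145],[-7,-45,0],0.4]]'

```text
t: 8.75
eef_pos: [0.4543, -0.1434, 0.406]
ee_rot: [3.141, -0.001, 0.327]
force: [1.1, -0.4, 0.2]
width: 0.0768
```

>>> arm_command --targets '[[[0,0,0.145],[-8,-45,-20],0.4],[[0,0,0],[0,0,-30],0.4],[[0,0,0],[0,0,-30],0.4],[[0,0,0],[0,0,0],0.4]]'

```text
t: 9.15
eef_pos: [0.4464, -0.1824, 0.3245]
ee_rot: [-3.138, 0.006, 0.449]
force: [-0.4, -0.2, -0.4]
width: 0.0532
```

```bash
python3 snap.py wrist:w5
```

```text
w5 9.15 [ 0.4464 -0.1824  0.3245] [-3.138  0.006  0.449] q [ 0.02  0.11 -0.51 -0.   -0.95  2.  ] w 0.0532 F [-0.4 -0.2 -0.4]
```

View pics/w5.png

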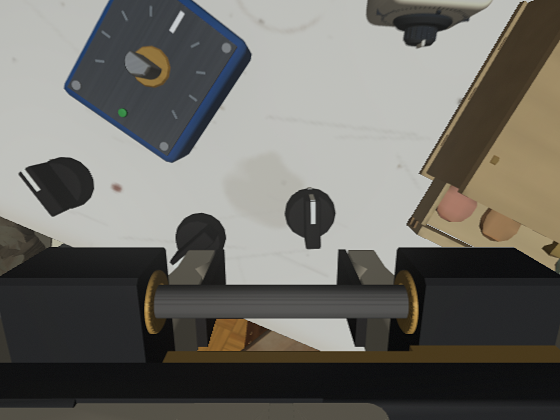

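Run:
```python
from h import *
z=np.load("pics/w5.npz");im=z["im"]
cv2.imwrite("pics/w5c.png",cv2.resize(im[170:260,260:370,::-1],None,fx=6,fy=6,interpolation=cv2.INTER_CUBIC))
C=cloud(z,z["d"]);H=C[...,2]
w=np.zeros(H.shape,bool);w[170:260,270:345]=1
t=w&(H>.032)&(H<.045)
P=np.array([onplane(z,u,v,.038)[:2] for v,u in np.argwhere(t)],np.float32);print("bartop",t.sum(),np.median(H[t]),cv2.minAreaRect(P),P.mean(0))
s=w&(H>.010)&(H<.022)
P=np.array([onplane(z,u,v,.016)[:2] for v,u in np.argwhere(w&(H>.008)&(H<.05))],np.float32)
g=im.astype(int).sum(2);b=t&(g>400)
Q=np.array([onplane(z,u,v,.038)[:2] for v,u in np.argwhere(b)]);V=np.linalg.svd(Q-Q.mean(0))[2][0];print("line",b.sum(),Q.mean(0),np.degrees(np.arctan2(V[1],V[0])))
c=max(cv2.findContours((w&(g<200)&(H>.005)&(H<.024)).astype(np.uint8),cv2.RETR_EXTERNAL,cv2.CHAIN_APPROX_NONE)[0],key=cv2.contourArea)
e=cv2.fitEllipse(c);print(e,onplane(z,*e[0],.012))
```

```text
bartop 765 0.03667168458045622 ((0.44279590249061584, -0.20848964154720306), (0.040156129747629166, 0.01161513477563858), 27.339065551757812) [ 0.44324827 -0.20848514]
line 117 [ 0.45115611 -0.20532926] -158.2989278928077
((309.2853088378906, 212.71926879882812), (42.75820541381836, 47.27272415161133), 90.60684204101562) [ 0.44415408 -0.2079535   0.012     ]
```

View pics/w5c.png

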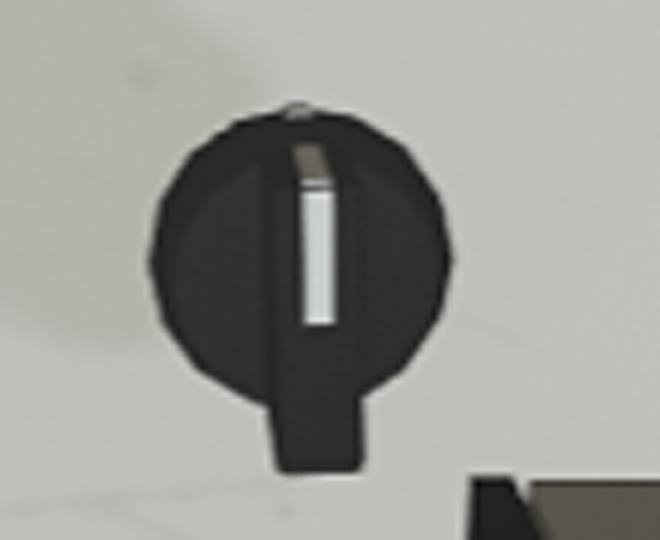

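Run:
```python
from h import *
z=np.load("pics/w5.npz");im=z["im"].astype(float).sum(2)
# line top: rows 201..223 ; sub-pixel intensity centroid per row
r=[]
for v in range(203,223):
    w=np.clip(im[v,306:321]-180,0,None);u=(w*np.arange(306,321)).sum()/w.sum();r.append(onplane(z,u,v,.038)[:2])
r=np.array(r);V=np.linalg.svd(r-r.mean(0))[2][0];print(np.degrees(np.arctan(V[1]/V[0])),r[0],r[-1])
c=r.mean(0);V=V*np.sign(V[0]);n=np.array([-V[1],V[0]]);
for C in([.4428,-.2085],[.44415,-.20795]):
    print(((np.array(C)-c)@V),((np.array(C)-c)@n))
# ray edges of bar via gradient not needed
print(R.from_euler("xyz",z["orientation"]).as_euler("xyz"))
```

```text
27.595101787163735 [ 0.4581692  -0.20155909] [ 0.44468651 -0.2085885 ]
-0.009269393399927026 0.0009823366028508286
-0.007818193953118956 0.0008444229864678215
[ 2.86055511  0.00488685 -1.12302109]
```

>>> arm_command --targets '[[[0,0,0.031],[-2,-15,0],0.4],[[0,0,0],[-1,-11,-20],0.4],[[0,0,0],[0,0,-30],0.4],[[0,0,0],[0,0,-20],0.4],[[0,0,0],[0,0,0],0.4],[[0,0,0],[0,0,0],0.4]]'

```text
t: 9.8
eef_pos: [0.4461, -0.2079, 0.2594]
ee_rot: [3.14, -0.001, 0.483]
force: [-0.6, 1.2, 0.6]
width: 0.0527
```

```bash
python3 snap.py wrist:w6
```

```text
w6 9.8 [ 0.4461 -0.2079  0.2594] [ 3.14e+00 -1.00e-03  4.83e-01] q [-0.04  0.21 -0.58  0.   -0.78  2.09] w 0.0527 F [-0.6  1.2  0.6]
```

View pics/w6.png

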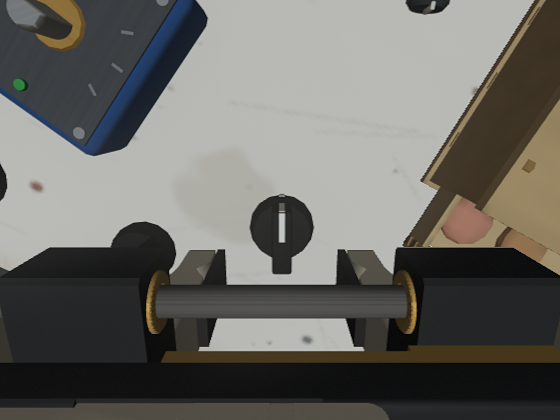

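```bash
cat > bar.py <<'E'
import sys
from h import *
z=np.load(f"pics/{sys.argv[1]}.npz");u0,u1,v0,v1=map(int,sys.argv[2:6]);hb=float(sys.argv[6]) if len(sys.argv)>6 else .038
C=cloud(z,z["d"]);H=C[...,2];w=np.zeros(H.shape,bool);w[v0:v1,u0:u1]=1
t=w&(H>hb-.006)&(H<hb+.007)
P=np.array([onplane(z,u,v,hb)[:2] for v,u in np.argwhere(t)],np.float32);print("bartop",t.sum(),np.median(H[t]),cv2.minAreaRect(P),P.mean(0))
E
python3 bar.py w6 250 315 190 280
```

```text
bartop 1265 0.03668819126155087 ((0.4435481131076813, -0.2088613510131836), (0.04041922837495804, 0.011743811890482903), 27.185283660888672) [ 0.44381008 -0.2086634 ]
```

>>> arm_command --targets '[[[0,0,-0.005],[-2.5,-0.8,-15],0.4],[[0,0,0],[0,0,-20],0.4],[[0,0,0],[0,0,-15],0.4],[[0,0,0],[0,0,-8],0.4],[[0,0,0],[0,0,-3],0.4],[[0,0,0],[0,0,0],0.4],[[0,0,0],[0,0,0],0.4]]'

```text
t: 10.55
eef_pos: [0.4431, -0.2088, 0.1977]
ee_rot: [3.141, -0.001, 0.478]
force: [0.5, -0.1, 0.0]
width: 0.0523
```

>>> arm_command --targets '[[[0,0,0],[0,0,0],0.7],[[0,0,0],[0,0,0],0.85],[[0,0,0],[0,0,0],1],[[0,0,0],[0,0,0],1],[[0,0,0],[0,0,0],1],[[0,0,0],[0,0,0],1],[[0,0,0],[0,0,0],1]]' --squeeze 35

```text
t: 11.25
eef_pos: [0.4426, -0.2089, 0.1968]
ee_rot: [3.142, -0.0, 0.477]
force: [-0.9, 0.2, 1.2]
width: 0.0115
```

>>> arm_command --targets '[[[0,0,0],[0,0,10],1],[[0,0,0],[0,0,30],1],[[0,0,0],[0,0,40],1],[[0,0,0],[0,0,40],1],[[0,0,0],[0,0,15],1],[[0,0,-0.13],[5,15,0],1],[[0,0,-0.13],[5,15,0],1],[[0,0,0],[0,0,0],1]]'

```text
t: 12.05
eef_pos: [0.4527, -0.1779, 0.3328]
ee_rot: [3.141, -0.001, 0.215]
force: [-0.1, -0.4, -0.7]
width: 0.0116
```

>>> arm_command --targets '[[[0,0,-0.14],[5,20,0],1],[[0,0,-0.14],[5,20,0],1],[[0,0,-0.124],[0,10,0],1],[[0,0,0],[0,0,0],1],[[0,0,0],[0,0,0],1]]'

```text
t: 12.55
eef_pos: [0.4624, -0.129, 0.332]
ee_rot: [3.142, 0.0, -0.181]
force: [0.0, 0.1, -0.3]
width: 0.0114
```

```bash
python3 snap.py wrist:w7
```

```text
w7 12.55 [ 0.4624 -0.129   0.332 ] [ 3.142  0.    -0.181] q [ 0.14  0.1  -0.51  0.   -0.96  1.25] w 0.0114 F [ 0.   0.1 -0.3]
```

View pics/w7.png

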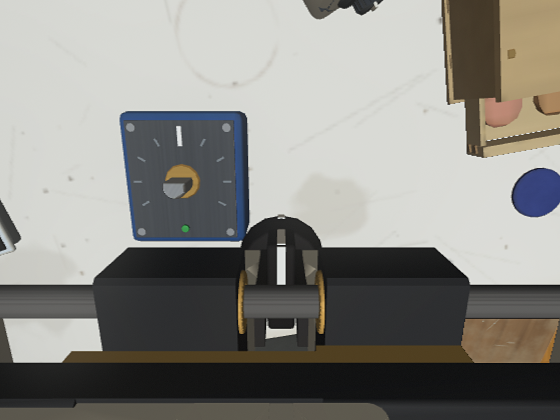

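Run:
```python
from h import *
z=np.load("pics/w7.npz");im=z["im"]
a=cv2.resize(im[105:245,115:255,::-1],None,fx=4,fy=4,interpolation=cv2.INTER_CUBIC)
cv2.imwrite("pics/w7a.png",a);cv2.imwrite("pics/w7b.png",cv2.resize(im[205:340,230:335,::-1],None,fx=4,fy=4,interpolation=cv2.INTER_CUBIC))
C=cloud(z,z["d"]);H=C[...,2]
w=np.zeros(H.shape,bool);w[105:245,115:255]=1
t=w&(H>.063)&(H<.085);vv,uu=np.nonzero(t);print("tip",t.sum(),np.median(H[t]),uu.mean(),vv.mean(),uu.min(),uu.max(),vv.min(),vv.max())
b=w&(H>.044)&(H<.062)
P=np.array([onplane(z,u,v,.05)[:2] for v,u in np.argwhere(w&(H>.044))],np.float32)
c=max(cv2.findContours(b.astype(np.uint8),cv2.RETR_EXTERNAL,cv2.CHAIN_APPROX_NONE)[0],key=cv2.contourArea)
P=np.array([onplane(z,*q[0],.05)[:2] for q in c],np.float32);print("box",cv2.minAreaRect(P))
g=im.astype(int);m=w&(g.sum(2)>450);m[:120]=0;m[155:]=0;m[:,:170]=0;m[:,190:]=0
Q=np.array([onplane(z,u,v,.05)[:2] for v,u in np.argwhere(m)]);V=np.linalg.svd(Q-Q.mean(0))[2][0];print("mark",m.sum(),Q.mean(0),np.degrees(np.arctan(V[1]/V[0])))
o=w&(g[...,0]-g[...,2]>50)
c=cv2.convexHull(np.argwhere(o)[:,::-1].astype(np.int32));e=cv2.fitEllipse(c);print("ring",e,onplane(z,*e[0],.05),onplane(z,*e[0],.054))
```

```text
tip 396 0.07228928498760077 174.86363636363637 188.36111111111111 162 188 180 198
box ((0.4979332387447357, -0.06273001432418823), (0.08598414808511734, 0.09526049345731735), 79.53276062011719)
mark 94 [ 0.52918869 -0.06709607] -10.303815315864798
ring ((182.09066772460938, 180.68003845214844), (32.31829833984375, 34.80437088012695), 125.09489440917969) [ 0.49706238 -0.06113168  0.05      ] [ 0.49763051 -0.06237276  0.054     ]
```

View pics/w7a.png

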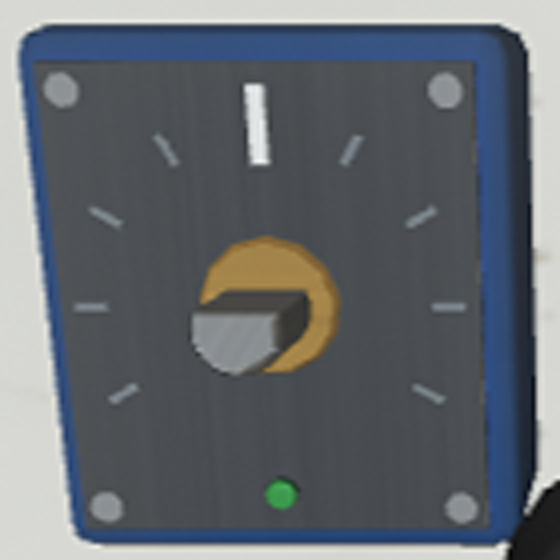

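View pics/w7b.png

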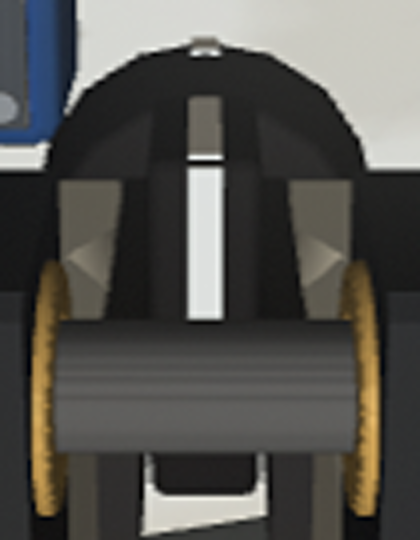

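>>> arm_command --targets '[[[0,0,0],[-1,20,0],1],[[0,0,0],[-2,34,0],1],[[0,0,0],[-1,20,-15],1],[[0,0,0],[0,0,-15],1],[[0,0,0],[0,0,0],1],[[0,0,0],[0,0,0],1]]'

```text
t: 13.2
eef_pos: [0.4586, -0.0554, 0.302]
ee_rot: [3.141, 0.001, -0.185]
force: [-0.5, 0.1, -1.3]
width: 0.0119
```

```bash
python3 snap.py wrist:w8
python3 - <<'E'
from h import *
z=np.load("pics/w8.npz");im=z["im"]
cv2.imwrite("pics/w8a.png",cv2.resize(im[80:280,180:380,::-1],None,fx=3,fy=3,interpolation=cv2.INTER_CUBIC))
E
```

```text
w8 13.2 [ 0.4586 -0.0554  0.302 ] [ 3.141e+00  1.000e-03 -1.850e-01] q [ 0.31  0.1  -0.59  0.   -0.88  1.08] w 0.0119 F [-0.5  0.1 -1.3]
```

View pics/w8.png

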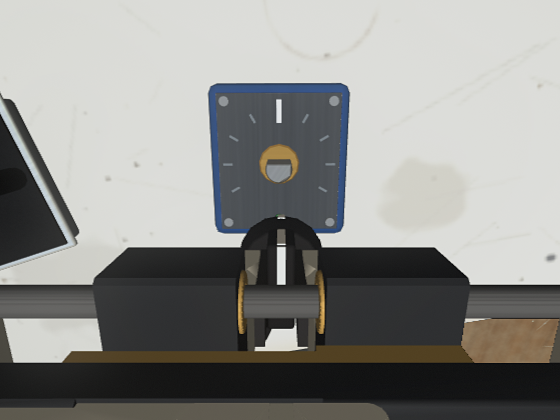

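View pics/w8a.png

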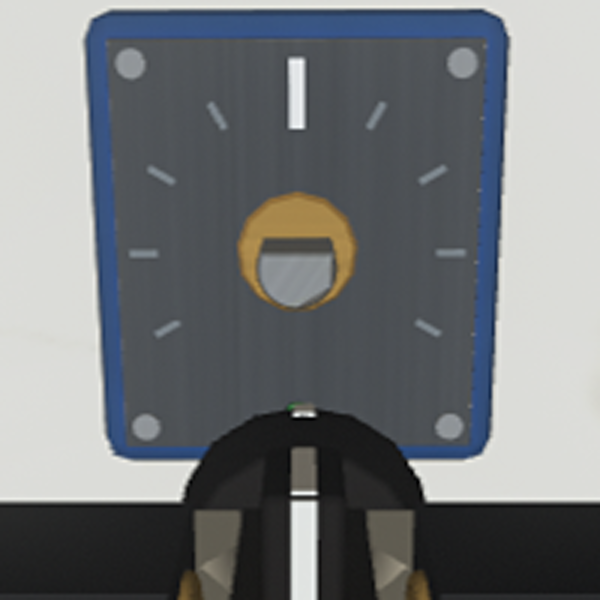

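Run:
```python
from h import *
z=np.load("pics/w8.npz");im=z["im"].astype(int)
f=lambda x,y:(180+x/3-1/3,80+y/3-1/3)
g=cv2.cvtColor(z["im"],cv2.COLOR_RGB2GRAY)
# screws
S=[]
for x,y in((130,63),(462,63),(449,427),(145,427)):
    u,v=map(round,f(x,y));w=g[v-7:v+8,u-7:u+8].astype(float);m=(w>130)&(im[v-7:v+8,u-7:u+8,2]-im[v-7:v+8,u-7:u+8,0]<20);vv,uu=np.nonzero(m)
    S.append(onplane(z,u-7+uu.mean(),v-7+vv.mean(),.0505)[:2]);print(m.sum(),S[-1])
S=np.array(S);print("centre",S.mean(0), np.degrees(np.arctan2(*(S[0]-S[3])[::-1])),np.degrees(np.arctan2(*(S[1]-S[2])[::-1])))
o=(im[...,0]-im[...,2]>50);o[:135]=0;o[190:]=0;o[:,:250]=0;o[:,310:]=0
e=cv2.fitEllipse(cv2.convexHull(np.argwhere(o)[:,::-1].astype(np.int32)));print("ring",e,onplane(z,*e[0],.05),onplane(z,*e[0],.053))
# tip
C=cloud(z,z["d"]);H=C[...,2];t=(H>.068)&(H<.08)&(g>90);t[:150]=0;t[195:]=0;t[:,:255]=0;t[:,305:]=0
vv,uu=np.nonzero(t);P=np.array([onplane(z,a,b,.074)[:2] for a,b in zip(uu,vv)])
th=-.183;X=np.array([np.cos(th),np.sin(th)]);Y=np.array([-X[1],X[0]])
a=P@X;b=P@Y;print("tip",t.sum(),a.min(),a.max(),b.min(),b.max())
print("face radius est from width",(b.max()-b.min())/2)
for c in(S.mean(0),onplane(z,*e[0],.05)[:2]):print("axis coords",c@X,c@Y)
```

```text
71 [ 0.54119613 -0.03460504]
72 [ 0.52876501 -0.10132296]
54 [ 0.45234069 -0.08699752]
49 [ 0.46470361 -0.02032312]
centre [ 0.49675136 -0.06081216] -10.575920019557438 -10.616667121340278
ring ((278.5191650390625, 163.39451599121094), (38.675045013427734, 38.966583251953125), 102.28130340576172) [ 0.49709098 -0.06088246  0.05      ] [ 0.49752251 -0.06098367  0.053     ]
tip 410 0.492518565788829 0.5030910077679595 0.02323518149275288 0.0382933512643464
face radius est from width 0.007529084885796761
axis coords 0.49952330970110354 0.03060222911323507
axis coords 0.4998700471381572 0.03059490292662273
```

Run:
```python
from h import *
z=np.load("pics/w8.npz");im=z["im"].astype(float).sum(2)
T=np.array([.4586,-.0554]);th=-.185;X=np.array([np.cos(th),np.sin(th)]);Y=np.array([-X[1],X[0]])
for v in range(240,284,4):
    w=np.clip(im[v,272:291]-300,0,None)
    if w.sum()<1: continue
    u=(w*np.arange(272,291)).sum()/w.sum();P=onplane(z,u,v,.1432)[:2]-T;print(v,round(u,2),"x %.4f y %.4f"%(P@X,P@Y))
print(im[240:262,281].astype(int))
# skirt front top edge at z=.1212, skirt silhouette widths
z6=np.load("pics/w6.npz");im6=z6["im"].astype(float).sum(2);T6=np.array([.4461,-.2079]);t6=.483;X6=np.array([np.cos(t6),np.sin(t6)]);Y6=np.array([-X6[1],X6[0]])
print(im6[205:225,282].astype(int))
for u,v in((282,211),(282,273)):
    P=onplane(z6,u,v,.038)[:2]-T6;print(v,P@X6,P@Y6)
C=cloud(z,z["d"]);H=C[...,2];print(H[240:262,286].round(3),H[218:236:3,281])
```

```text
240 281.28 x 0.0214 y 0.0001
244 280.86 x 0.0196 y 0.0002
248 280.86 x 0.0179 y 0.0002
252 280.86 x 0.0161 y 0.0002
256 280.86 x 0.0143 y 0.0002
260 280.82 x 0.0126 y 0.0003
264 280.83 x 0.0108 y 0.0003
268 280.82 x 0.0090 y 0.0003
272 280.82 x 0.0071 y 0.0003
276 280.83 x 0.0053 y 0.0003
280 280.83 x 0.0035 y 0.0003
[304 301 297 426 727 177 216 626 689 679 676 677 677 677 678 677 677 677
 676 676 676 676]
[275 277 277 277 269 287 508 212 442 598 588 583 584 583 583 583 582 586
 583 584]
211 0.016302044149008967 -0.0003194360818792241
273 -0.02287691441117577 -0.0003100860781684693
[0.136 0.138 0.138 0.14  0.141 0.141 0.142 0.143 0.142 0.141 0.142 0.142
 0.142 0.142 0.142 0.142 0.141 0.143 0.141 0.142 0.142 0.142] [0.10944338 0.11317474 0.11510958 0.11798602 0.12376413 0.12795545]
```

>>> arm_command --targets '[[[0,0,0],[15,-2,0],1],[[0,0,0],[15,-2,0],1],[[0,0,0],[8.5,-1.6,0],1],[[0,0,0],[0,0,-15],1],[[0,0,0],[0,0,-9],1],[[0,0,0],[0,0,0],1],[[0,0,0],[0,0,0],1]]'

```text
t: 13.95
eef_pos: [0.497, -0.0606, 0.278]
ee_rot: [3.141, 0.0, -0.187]
force: [0.9, 0.5, 0.3]
width: 0.0118
```

```bash
python3 snap.py wrist:w9 scene:s9
python3 - <<'E'
from h import *
z=np.load("pics/s9.npz");im=z["im"]
cv2.imwrite("pics/s9a.png",cv2.resize(im[170:270,220:370,::-1],None,fx=5,fy=5,interpolation=cv2.INTER_CUBIC))
E
```

```text
w9 13.95 [ 0.497  -0.0606  0.278 ] [ 3.141  0.    -0.187] q [ 0.27  0.2  -0.54  0.   -0.84  1.11] w 0.0118 F [0.9 0.5 0.3]
s9 14.0 [ 0.4971 -0.0605  0.2783] [ 3.142 -0.    -0.186] q [ 0.27  0.2  -0.54  0.   -0.84  1.11] w 0.0118 F [ 0.  -0.3 -0. ]
```

View pics/w9.png

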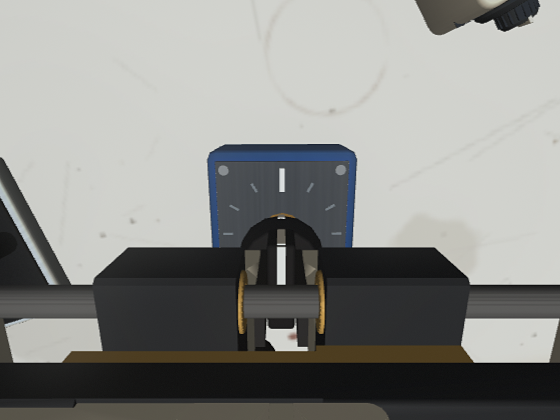

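View pics/s9a.png

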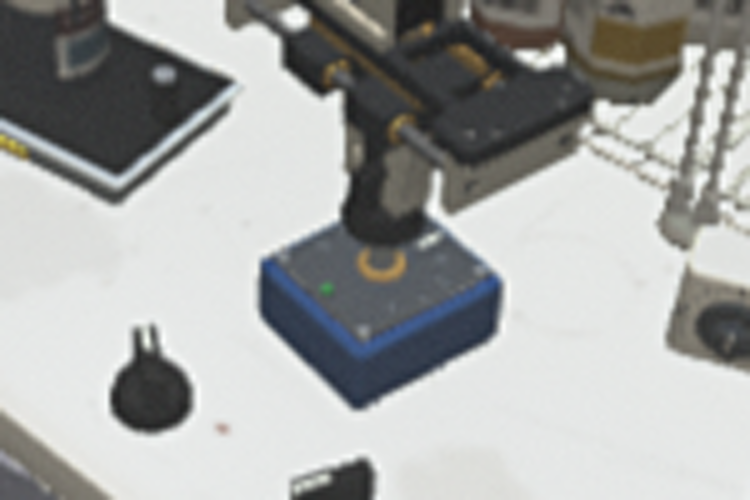

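The scene view shows the knob standing right over the shaft, and the wrist view has its pointer in line with the panel mark at u≈281. I'm lowering it while watching the force.

>>> arm_command --targets '[[[0,0,0],[0,-0.4,-4],1],[[0,0,0],[0,0,-2],1],[[0,0,0],[0,0,-2],1],[[0,0,0],[0,0,-1],1],[[0,0,0],[0,0,0],1]]'

```text
t: 14.55
eef_pos: [0.497, -0.0608, 0.2686]
ee_rot: [3.141, 0.0, -0.187]
force: [0.3, 0.2, 0.1]
width: 0.0116
```

No contact force, although the underside is already 2 mm below the tip, so it is on the taper. I'll keep going down.

>>> arm_command --targets '[[[0,0,0],[0,0,-2],1],[[0,0,0],[0,0,-2],1],[[0,0,0],[0,0,0],1]]'

```text
t: 14.85
eef_pos: [0.4971, -0.0608, 0.2646]
ee_rot: [-3.142, -0.0, -0.187]
force: [1.3, -0.6, -0.7]
width: 0.0118
```

>>> arm_command --targets '[[[0,0,0],[0,0,-2],1],[[0,0,0],[0,0,-2],1],[[0,0,0],[0,0,-2],1],[[0,0,0],[0,0,0],1]]'

```text
t: 15.25
eef_pos: [0.4971, -0.0608, 0.2586]
ee_rot: [3.142, 0.0, -0.187]
force: [1.2, 0.6, -0.1]
width: 0.0117
```

>>> arm_command --targets '[[[0,0,0],[0,0,-1],1],[[0,0,0],[0,0,-1],1],[[0,0,0],[0,0,-1],1],[[0,0,0],[0,0,0],1]]' --squeeze 50

```text
t: 15.65
eef_pos: [0.4971, -0.0608, 0.256]
ee_rot: [3.142, -0.0, -0.187]
force: [-0.6, 0.4, 3.9]
width: 0.0115
```

>>> arm_command --targets '[[[0,0,0],[0,0,-1],1],[[0,0,0],[0,0,-1],1],[[0,0,0],[0,0,-1],1],[[0,0,0],[0,0,-1],1],[[0,0,0],[0,0,0],1],[[0,0,0],[0,0,0],1]]'

```text
t: 16.25
eef_pos: [0.4972, -0.0608, 0.2522]
ee_rot: [-3.142, -0.0, -0.187]
force: [-2.6, 0.8, 8.5]
width: 0.0115
```

>>> arm_command --targets '[[[0,0,0],[0,0,-1],1],[[0,0,0],[0,0,0],1],[[0,0,0],[0,0,0],1]]'

```text
t: 16.55
eef_pos: [0.4972, -0.0608, 0.2521]
ee_rot: [3.142, -0.001, -0.186]
force: [-5.6, 1.4, 18.4]
width: 0.0119
```

```bash
python3 snap.py wrist:w10 scene:s10 top:t10
python3 - <<'E'
from h import *
z=np.load("pics/s10.npz");im=z["im"]
cv2.imwrite("pics/s10a.png",cv2.resize(im[140:260,180:340,::-1],None,fx=5,fy=5,interpolation=cv2.INTER_CUBIC))
E
```

```text
w10 16.55 [ 0.4972 -0.0608  0.2521] [ 3.142e+00 -1.000e-03 -1.860e-01] q [ 0.27  0.23 -0.57  0.   -0.77  1.11] w 0.0119 F [-5.6  1.4 18.4]
s10 16.6 [ 0.4972 -0.0608  0.2521] [ 3.142e+00 -1.000e-03 -1.860e-01] q [ 0.27  0.23 -0.57  0.   -0.77  1.11] w 0.0116 F [-4.6  1.8 17.9]
t10 16.65 [ 0.4972 -0.0608  0.2521] [ 3.142e+00 -1.000e-03 -1.860e-01] q [ 0.27  0.23 -0.57  0.   -0.77  1.11] w 0.0119 F [-5.7  1.9 17.3]
```

View pics/w10.png

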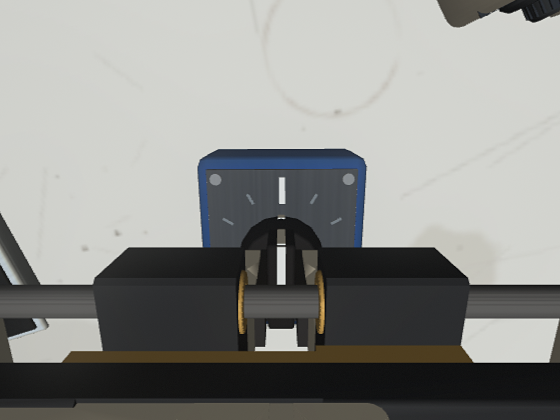

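View pics/s10a.png

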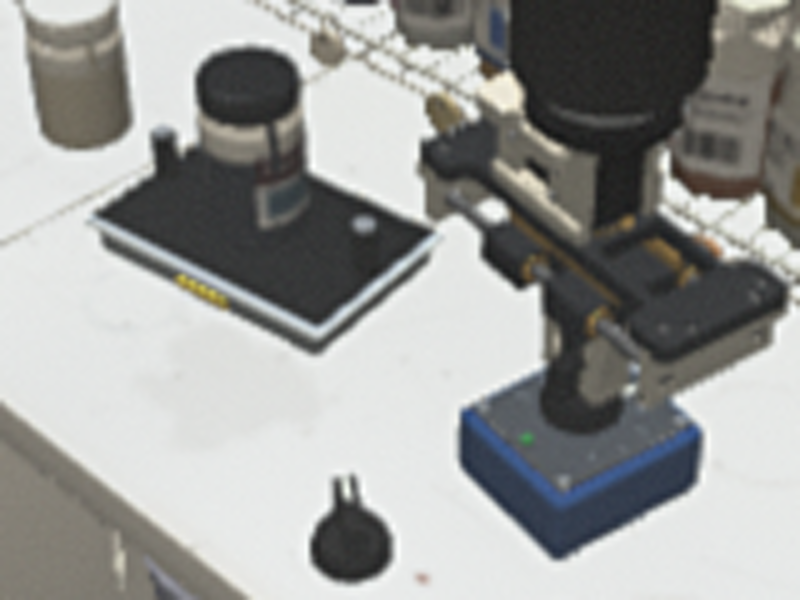

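View pics/t10.png

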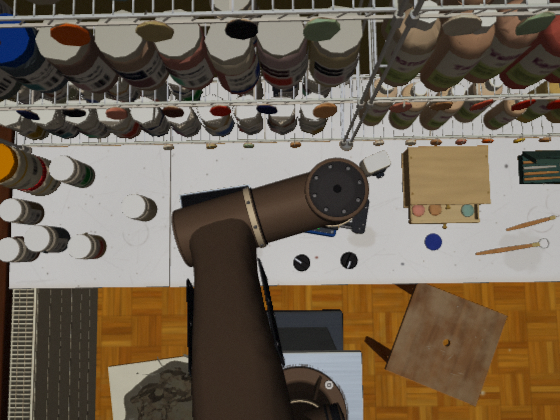

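Run:
```python
from station import *
s=get_state();print(s["t"],s["eef_pos"],s["force"],s["width"]);print(job_done())
```

```text
16.7 [ 0.49718057 -0.06083535  0.25208477] [-5.59329313  2.30802256 16.85539647] 0.01211113568714214
the job is handed in; nothing more can be done
None
```

The job is handed in at 16.7 s, with the gripper still holding the knob pressed down on the shaft; no verdict is reported.

- **Jar:** I stood the black-lidded jar on the rubber plate and let go of it. After release it measured (0.508, 0.203), against (0.508, 0.201) for the midpoint of the posts. The last scene picture shows it upright.
- **Knob:** I took the knob farthest from the base and turned it about 0.66 rad. Its pointer lined up with the panel mark, to within about 0.005 rad. It slid onto the shaft almost without force and met the spring about where "fully home" was expected.
- **Press:** I pressed until the tool stopped moving down, at about 17–18 N. The knob's underside was then about 55 mm above the work surface, which matches the shaft at its stop, about 4.5–5 mm of travel. The shaft travel is inferred from tool height and force, since there is no direct reading of it.
- **Disagreements:** The top and wrist cameras differed by about 2–4 mm. I used the wrist camera for the knob fit and mainly the wrist camera for the jar. One estimate of where the knob sat in the grip was about 1 mm off the others. I discarded it as biased by the bar's end face.
- **Side load:** About 5–6 N of sideways force remained on the tool while pressing.
- **Bystanders:** The white-lidded jar, timer and blue tile were not touched and looked unmoved in the last top view.

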